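Put a clock movement away in its sloping case and snap the lid shut

ROBOT

A 6-joint arm with a two-finger parallel gripper is mounted at the origin on the work surface. World frame = base frame: x ahead of the robot, y to its left, z up, the work surface at z = 0. Lengths are in mm, angles in rad, forces in N, time in s.
With the tool pointing down it reaches from about 350 to 775 mm from the base axis. Payload 7.3 kg.
Tool frame: the origin (TCP) lies at the very end of the fingers, on their centre line; the grasp point (between the pads) lies behind it (bot.grip_point_offset is the z of the grasp point in the tool frame, in mm); z points along the fingers, y is the line along which they close (so a half turn about z gives the same grasp; the last joint's range is limited). The gripper opens to 92 mm and grips with 3 to 60 N. Pads are 19 mm wide; open, the fingers measure 130 mm over their backs; the gripper's body (75 mm by 190 mm) begins 47 mm behind the grasp point.
Start: joints at [1.194, 0.342, 1.524, -0, 1.275, -0.146], TCP at [120.081, 511.102, 226.741] pointing down, gripper open.
Joint ranges: [-2.53, 2.53], [-0.77, 2.02], [0.04, 2.7], [-1, 4.14], [0.28, 2.66], [-3.11, 3.11]. Speed limits (rad/s): [2.57, 2.57, 3.14, 3.14, 3.14, 3.14].

INTERFACE

Orientations are given as [roll, pitch, yaw] about the fixed x, y, z axes, in that order (R = Rz(yaw) Ry(pitch) Rx(roll)).
In Python, from plant import bot gives the robot as it stands. The module is installed in compiled form; this text tells all that it offers.
- The arm moves only by the shell command python3 -m crank 'ROWS'. ROWS is JSON, a list that holds one entry, the list of rows, each a list of 5 numbers: the opening, from 0 (shut) to 1 (fully open), then the shift along the tool's x, y, z in cm, then the turn about the tool's z in degrees. In form: [[[claw, x, y, z, turn], ...]]. A call has exactly 10 rows; each row is the pose to reach, as a shift and turn from the pose commanded when the call began, along the tool's axes at that moment; what a row does not reach only later rows make up. A row lasts 1/10 s, in which the tool goes at most 50 mm and 8.59 degrees, less where a joint would pass 70% of its speed; a pose out of reach is approached as far as the arm can. A call with a gripper value outside its range is refused whole. The fingers move at their own pace and stop on an object; the grip force is fixed at half the most. Time passes only in rows, so rows that repeat a pose let the fingers close, or fill a call up. It gives the time, the measured TCP pose, the force, the opening and the grip force at its end, in the units of the state.
- bot.get_obs(): the state, without advancing time (a new reading comes with each control period).
- bot.capture(name): name is "side" or "top" or "wrist"; returns (picture, depth): 400x640x3 uint8, red, green, blue; 400x640 float32, mm along the optical axis (not along the pixel's ray), 0 where there is no reading.
- bot.calibration(name): a dict with "vertical_fov" (degrees; the focal length in pixels is half the picture's height over the tangent of half this angle, whatever the lens; pixels are square), "cx", "cy" (the principal point, pixels), "rvec" (rotation vector, rad) and "tvec" (3), from world to camera coordinates, as OpenCV has them; the wrist camera has in their place "tool_from_camera" (4x4, takes a point from camera to tool coordinates, whose origin is the TCP and whose axes are the flange's). Camera axes: x right, y down, z forward; pixel columns grow to the right and rows downward; lengths in mm; the calibration is good to about 2 mm. A picture is of the moment at which its call begins: read the wrist's pose just before it. calibration takes no time and is no camera call.
- bot.close_job(): hands the job in; it is judged then, once.
The state is a dict: "time": time; "joint_positions": joint angles; "dq": joint speeds; "tau": joint torques, N m; "tool_pos": TCP position; "tcp_rot": TCP orientation; "contact_force": force on the tool from outside, world axes, zero at the start; "moment": the same for the moment, N m; "grip_width": finger opening in mm; "finger_force": force on a finger pad.
Only numpy, scipy, OpenCV 4.12 (cv2) and the standard library are available. Lean on these libraries where they do the work, as an engineer would, in place of code of your own. Each camera call takes 0.05 s, during which the arm holds its last target. There are 200 camera calls.

TASK

Pick up the brass clock movement by its frame and lay it flat in the pocket of the sloping green case, lowering it in without dropping it, and let go of it. Then swing the blue lid down over it and press its front edge past the spring catch until the lid is fully shut and stays shut. Leave the oil bottle, the loupe and the screwdriver where they are.

Things in the scene. Friction and masses are not known exactly. Their poses are not given: they have to be found in the camera images.
- movement: Clock movement, loose, 0.5 kg: dark steel plate 84 (x) x 112 (y) x 8 mm; in its middle a brass frame 56 (x) x 40 (y) mm, solid from 8 to 42 mm above the underside (wheels to 45 mm). Grip the frame across its 40 mm width (y). Origin: centre of the plate's underside, z up out of the plate. Starts flat on the bench; the same after a half turn about z: either way round will do.
- case: Wooden stand of the storage case, fixed, footprint 150 x 150 mm. Origin on the bench below the pocket, z up; its low front faces -x (roughly to the robot). It carries the green tray, whose floor is tilted 30 degrees, low at the front. The open lid stands up over the tray's far side, too near for an upright gripper.
- pocket (a point): Centre of the pocket's floor in the tray: the middle of the movement's underside belongs here. z is square to the sloping floor (30 degrees from vertical, leaning to the front), x runs up the slope to the hinge, y along the hinge. The pocket is 92 (x) x 120 (y) mm inside, 16 mm deep, walls 6 mm: 4 mm of play for the plate on every side.
- lid_hinge (a point): Middle of the lid's hinge axis, fixed on the tray's far (upper) rim: +52 mm in x and +16 mm in z from point pocket, with the same axes (the hinge axis is y).
- lid_press (a point): Where to press: point on the outer face of the blue hood-shaped lid (104 mm hinge to front, 132 mm wide), 89 mm from the hinge axis along the lid and 40 mm out; it moves with the lid. x from front edge to hinge, z out of the face. Open, the face looks away from the robot: push it from behind. Shut, it is 56 mm above and parallel to the pocket floor, 7 mm clear of the movement.
- lid (a joint): Opening angle of the lid: 0 shut, hard stop 2.1, starts at 1.8 to 2.0 rad. A stiff hinge (0.115 Nm, just over its weight) leaves it wherever it is put. Near 0.12 rad a steel nose on its front meets the sprung brass roller catch on the tray's front; about 8 N on the press point, square to the lid, pushes it past, then it snaps to 0 and is held. Let go before that, it stays ajar.
- oil_bottle: Bystander: upright white bottle with an orange cap, 32 mm across, 75 mm high; origin at the centre of its foot.
- loupe: Bystander: black eyepiece loupe standing on its wide end, 42 mm across, 42 mm high; origin at the centre of its foot.
- screwdriver: Bystander: screwdriver with a yellow handle, 160 mm long, lying on the bench; origin under its middle.
Mind the look-alikes: they are no part of the job. Of the things like the movement, leave any that is orange or purple; of the rest the larger one is meant.

How it is judged (in metres and radians):
On the way, in this order (a step that is already met when the one before it is completed fails the run):
1. the movement lies flat in the pocket, let go, with the lid still open (z of movement in the frame of pocket between -0.004 and 0.004 m and distance between movement and pocket below 0.01 m and angle between the z axis of movement and the z axis of pocket, either way round below 0.06 rad and contact force between movement and the fingers below 0.05 N and value of joint lid above 0.8 rad), for 0.2 s.
2. the lid is pressed shut past its catch (value of joint lid below 0.04 rad), for 0.2 s.
At the end, for the whole second after the job is handed in: The lid is within 0.04 rad of fully shut and held by its catch, and the movement lies at rest, right side up and flat (within 0.06 rad) on the pocket floor, its underside's middle within 10 mm of the pocket's centre and within 4 mm of the floor (value of joint lid below 0.04 rad and z of movement in the frame of pocket between -0.004 and 0.004 m and distance between movement and pocket below 0.01 m and angle between the z axis of movement and the z axis of pocket, either way round below 0.06 rad and angle between movement's own z axis and vertical below 0.7 rad and linear speed of movement below 0.02 m/s); the robot touches nothing.
It fails at once if the movement is dropped: it moves faster than 0.5 m/s while not held by the fingers (a fall of about 13 mm) (linear speed of movement above 0.5 m/s and contact force between movement and the fingers below 0.05 N).
It fails at once if a bystander is moved by more than 25 mm (distance of any of oil_bottle, loupe, screwdriver from where it was at the start of the episode above 0.025 m).
It fails at once if the oil bottle or the loupe is knocked over (angle between any of oil_bottle, loupe's own z axis and vertical above 0.5 rad).
It also fails if it takes over 64 s, if anything falls off the work surface, if the arm or the gripper's body presses on something with over 40 N, if the wrist force passes 120 N, or if a joint passes its speed limit or range.

## Working session

There is one attempt and no reset: what is moved stays moved. The work goes in short steps, Python scripts to look and compute and a shell command to move; the robot and the scene stay as the last step left them, time stands still between calls to the robot, and variables do not carry over. Pictures are saved under pics/ and viewed, at most 10 in all, crops included, and the job is handed in when it is done.

```bash
mkdir -p pics; ls
python3 - <<'E'
from plant import bot
import cv2,numpy as np
o=bot.get_obs();print({k:np.round(v,3) for k,v in o.items()},bot.grip_point_offset)
ims=[]
for n in("side","top"):
    p,d=bot.capture(n);np.savez(f"{n}0.npz",p=p,d=d);print(n,bot.calibration(n))
    cv2.imwrite(f"pics/{n}0.png",p[:,:,::-1])
print(bot.calibration("wrist"))
E
```

```text
pics
{'time': np.float64(0.0), 'joint_positions': array([ 1.194,  0.343,  1.525, -0.   ,  1.275, -0.146]), 'dq': array([-0.001, -0.001,  0.001, -0.   , -0.001,  0.001]), 'tau': array([ 1.0000e-03, -4.3122e+01, -2.4423e+01,  7.2000e-02,  5.5000e-02,
       -0.0000e+00]), 'tool_pos': array([119.965, 510.69 , 226.045]), 'tcp_rot': array([-3.14 , -0.   ,  2.911]), 'contact_force': array([ 0.405,  1.302, -0.659]), 'moment': array([-0.052, -0.017,  0.012]), 'finger_force': np.float64(0.0), 'grip_width': np.float64(91.815)} -18.8
side {'vertical_fov': 56.650753845460144, 'cx': 317.35020621589643, 'cy': 200.09556653376774, 'rvec': array([ 0.30201191, -2.89208897,  1.02047313]), 'tvec': array([532.30823849,  90.01255321, 783.07926917])}
top {'vertical_fov': 48.42185578540482, 'cx': 320.38187515464665, 'cy': 203.19258189264283, 'rvec': array([ 2.20572464, -2.16679359,  0.11810436]), 'tvec': array([ 47.24333106, 545.45342244, 900.48556458])}
{'vertical_fov': 60.388071753409314, 'cx': 317.6326616081668, 'cy': 206.64649555111498, 'tool_from_camera': array([[-1.98704739e-04, -9.64933183e-01, -2.62495548e-01,
         7.07210794e+01],
       [ 9.99999962e-01, -2.41590095e-04,  1.31101533e-04,
        -5.77860669e-02],
       [-1.89920544e-04, -2.62495512e-01,  9.64933195e-01,
        -1.58839766e+02],
       [ 0.00000000e+00,  0.00000000e+00,  0.00000000e+00,
         1.00000000e+00]])}
```

View pics/side0.png

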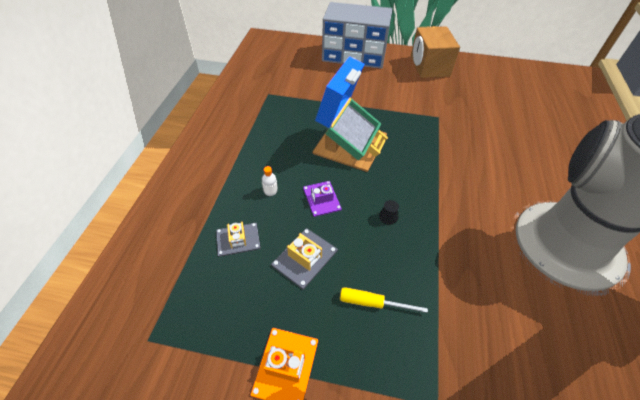

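View pics/top0.png

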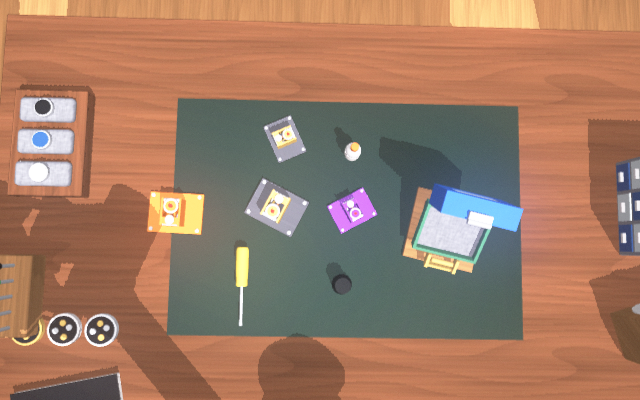

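Side view: target movement (large grey plate, brass frame) at about (305,257), smaller look-alike at (238,238), case at (350,130). Top view: movement at (277,207), bottle (353,151), loupe (342,284), screwdriver (241,285), grey pocket floor at (452,232), blue lid at (475,207).

```bash
cat > h.py <<'E'
import numpy as np,cv2
from scipy.spatial.transform import Rotation as Ro
from plant import bot
def pts(n,d):
    """world coordinates of every pixel from a depth picture of a fixed camera"""
    c=bot.calibration(n);f=200/np.tan(np.radians(c["vertical_fov"]/2))
    v,u=np.mgrid[0:400,0:640]
    P=np.stack([(u-c["cx"])/f*d,(v-c["cy"])/f*d,d],-1)
    R=cv2.Rodrigues(c["rvec"])[0]
    return (P-c["tvec"])@R
def rect(m,W):
    """largest blob -> pixel and world corners"""
    cs,_=cv2.findContours(m.astype(np.uint8),cv2.RETR_EXTERNAL,cv2.CHAIN_APPROX_NONE)
    c=max(cs,key=cv2.contourArea);return c
E
python3 - <<'E'
from h import *
for n in("top","side"):
    z=np.load(n+"0.npz");p=z["p"].astype(int);W=pts(n,z["d"]);ok=z["d"]>0
    hsv=cv2.cvtColor(z["p"],cv2.COLOR_RGB2HSV)
    v,u=np.mgrid[0:400,0:640]
    cen=(277,207) if n=="top" else (305,257)
    near=(np.hypot(u-cen[0],v-cen[1])<42)&ok
    def desc(name,m):
        w=W[m]; print(n,name,m.sum(),np.round(np.median(w,0)),np.round(w.min(0)),np.round(w.max(0)))
        return w
    # plate by height
    bz=np.median(W[near&(W[...,2]<3)&(W[...,2]>-8)][:,2]); print("bench z",bz)
    m=near&(W[...,2]>4)
    w=desc("movement",m); r=cv2.minAreaRect(w[:,:2].astype(np.float32));print(" rect",r,"plate z",np.median(w[w[:,2]<20][:,2]))
    fr=near&(W[...,2]>32); w=desc("frame",fr);print(" rect",cv2.minAreaRect(w[:,:2].astype(np.float32)))
    g=(hsv[...,0]>60)&(hsv[...,0]<90)&(hsv[...,1]>100)&(hsv[...,2]>60)&ok
    b=(hsv[...,0]>100)&(hsv[...,0]<120)&(hsv[...,1]>150)&(hsv[...,2]>90)&ok&((np.hypot(u-475,v-205)<60) if n=="top" else (np.hypot(u-342,v-95)<50))
    desc("green",g);desc("lid",b)
    cg=(452,232) if n=="top" else (352,128)
    fl=(np.hypot(u-cg[0],v-cg[1])<12)&ok&(hsv[...,1]<80)
    w=desc("floor",fl);A=np.linalg.svd(w-w.mean(0))[2][2];A*=np.sign(A[2]);print(" normal",A,"tilt",np.degrees(np.arccos(A[2])),"yaw",np.degrees(np.arctan2(-A[1],-A[0])),"mean",w.mean(0))
    A0=A;h=(W-w.mean(0))@A0
    full=(np.hypot(u-cg[0],v-cg[1])<60)&ok&(hsv[...,1]<80)&(abs(h)<3)
    lab=cv2.connectedComponents(full.astype(np.uint8))[1];full=lab==lab[cg[1],cg[0]]
    desc("floorfull",full)
    yaw=np.radians(-20)
    for nm,mm in(("bottle",(hsv[...,0]<15)&(np.hypot(u-353,v-151)<15)),("loupe",(np.hypot(u-342,v-284)<12)&(W[...,2]>20)),("screw",(hsv[...,0]>22)&(hsv[...,0]<32)&(hsv[...,1]>180)&(np.hypot(u-241,v-270)<30))):
        if n=="top":desc(nm,mm&ok)
    np.save(n+"W0.npy",W)
E
```

```text
bench z 1.271215482937007
top movement 2369 [535. 147.   9.] [450.  62.   4.] [617. 235.  51.]
 rect ((533.1378173828125, 148.60494995117188), (173.31813049316406, 166.3255615234375), 89.0000228881836) plate z 8.689721407572009
top frame 497 [535. 150.  43.] [503. 119.  32.] [568. 179.  51.]
 rect ((535.4429931640625, 149.3163299560547), (40.5125846862793, 55.41058349609375), 63.01983642578125)
  return _methods._mean(a, axis=axis, dtype=dtype,
  ret = um.true_divide(
Traceback (most recent call last):
ValueError: zero-size array to reduction operation minimum which has no identity
```

Run:
```python
from h import *
for n,cg,r in(("top",(452,232),58),("side",(352,128),45)):
    z=np.load(n+"0.npz");d=z["d"];W=pts(n,d);ok=d>0
    hsv=cv2.cvtColor(z["p"],cv2.COLOR_RGB2HSV);v,u=np.mgrid[0:400,0:640]
    near=(np.hypot(u-cg[0],v-cg[1])<r)&ok
    fl=(np.hypot(u-cg[0],v-cg[1])<9)&ok
    w=W[fl];c0=w.mean(0);A=np.linalg.svd(w-c0)[2][2];A*=np.sign(A[2])
    print(n,"centre hsv",hsv[cg[1],cg[0]],"normal",A.round(3),"tilt",np.degrees(np.arccos(A[2])).round(1),"yaw",np.degrees(np.arctan2(-A[1],-A[0])).round(1),c0.round(1))
    for ch in range(4,8): pass
    # floor region refine
    hh=(W-c0)@A
    full=(near&(abs(hh)<3)&(hsv[...,1]<70)).astype(np.uint8)
    lab=cv2.connectedComponents(full)[1];full=lab==lab[cg[1],cg[0]]
    w=W[full];c0=w.mean(0);A=np.linalg.svd(w-c0,full_matrices=False)[2][2];A*=np.sign(A[2])
    print(" full",full.sum(),"normal",A.round(3),"tilt",np.degrees(np.arccos(A[2])).round(1),"yaw",np.degrees(np.arctan2(-A[1],-A[0])).round(1),c0.round(1))
    g=near&(hsv[...,0]>55)&(hsv[...,0]<95)&(hsv[...,1]>90)&(W[...,2]>15)
    np.save(n+"_g.npy",W[g]);print(" green",g.sum())
    # pocket frame coords assuming yaw from plane, 30 deg tilt
    ya=np.arctan2(-A[1],-A[0]);R=Ro.from_euler("zy",[ya,-np.pi/6]).as_matrix()
    for nm,m in(("green",g),("floor",full),("lid",near&(hsv[...,0]>100)&(hsv[...,0]<125)&(hsv[...,1]>130)&(W[...,2]>30))):
        q=(W[m]-c0)@R
        if len(q):print(" ",nm,m.sum(),"pct2",np.percentile(q,2,0).round(1),"pct98",np.percentile(q,98,0).round(1))
    if g.sum():
        q=(W[g]-c0)@R;q=q[(q[:,2]>8)&(q[:,2]<22)];print("  rim rect",cv2.minAreaRect(q[:,:2].astype(np.float32)),np.median(q[:,2]))
    q=((W[full]-c0)@R)[:,:2].astype(np.float32);print("  floor rect",cv2.minAreaRect(q))
```

```text
top centre hsv [122  15 239] normal [-0.492  0.122  0.862] tilt 30.4 yaw -13.9 [ 488.7 -208.2   52.9]
 full 1948 normal [-0.487  0.116  0.866] tilt 30.0 yaw -13.4 [ 485.2 -204.1   50.3]
 green 127
  green 127 pct2 [-43.5 -62.2   4.9] pct98 [52.8 68.6 24.6]
  floor 1948 pct2 [-37.6 -58.2  -7. ] pct98 [38.4 53.8  7.6]
  lid 850 pct2 [ 69.9 -30.6   7.2] pct98 [123.2  81.7 118. ]
  rim rect ((7.652515411376953, 2.9798622131347656), (100.93950653076172, 129.4853057861328), 1.8136850595474243) 9.52728160205668
  floor rect ((3.3908233642578125, -2.261585235595703), (86.31163787841797, 116.91629028320312), 1.4009438753128052)
side centre hsv [114  26 206] normal [-0.495  0.108  0.862] tilt 30.4 yaw -12.4 [ 498.1 -204.9   52.3]
 full 1010 normal [-0.49   0.11   0.865] tilt 30.1 yaw -12.6 [ 492.2 -210.    49.6]
 green 619
  green 619 pct2 [-49.3 -55.7 -12.3] pct98 [48.2 75.8 22.2]
  floor 1010 pct2 [-43.5 -51.8  -6. ] pct98 [43.  48.5  6.5]
  lid 891 pct2 [ 58.7 -50.5   5.5] pct98 [106.2  87.3 109.7]
  rim rect ((1.1963462829589844, 8.898784637451172), (136.4378662109375, 102.99591827392578), 89.74493408203125) 14.856082409360118
  floor rect ((-0.5342292785644531, -2.2265548706054688), (90.16791534423828, 106.90764617919922), 1.2965272665023804)
```

```bash
python3 -m crank '[[[1,-38.5,-28.1,-2,0],[1,-38.5,-28.1,-2,0],[1,-38.5,-28.1,-2,0],[1,-38.5,-28.1,-2,0],[1,-38.5,-28.1,-2,0],[1,-38.5,-28.1,-2,0],[1,-38.5,-28.1,-2,0],[1,-38.5,-28.1,-2,0],[1,-38.5,-28.1,-2,0],[1,-38.5,-28.1,-2,0]]]'
python3 -m crank '[[[0,-11.9,-33.2,0,0],[0,-11.9,-33.2,0,0],[0,-11.9,-33.2,0,0],[0,-11.9,-33.2,0,0],[0,-11.9,-33.2,0,0],[0,-11.9,-33.2,0,0],[0,-11.9,-33.2,0,0],[0,-11.9,-33.2,0,0],[0,-11.9,-33.2,0,0],[0,-11.9,-33.2,0,0]]]'
python3 - <<'E'
from h import *
o=bot.get_obs();p,d=bot.capture("wrist");np.savez("w1.npz",p=p,d=d,pos=o["tool_pos"],rot=o["tcp_rot"]);cv2.imwrite("pics/w1.png",p[:,:,::-1]);print(o["tool_pos"],o["tcp_rot"],o["joint_positions"])
E
```

```text
time: 1.1
tool_pos: [432.4, 146.6, 246.6]
tcp_rot: [-3.141, 0.0, 2.908]
contact_force: [-0.1, 0.8, 0.2]
grip_width: 92.0
finger_force: 0.0
time: 2.1
tool_pos: [470.2, -199.8, 246.4]
tcp_rot: [3.141, -0.001, 2.911]
contact_force: [0.0, 0.6, -0.1]
grip_width: 16.3
finger_force: 0.0
[ 470.20484722 -199.8096509   246.38692725] [ 3.14068879e+00 -1.03132903e-03  2.91127524e+00] [-5.52259425e-01  3.01562324e-01  1.52716235e+00  5.49088118e-04
  1.31413235e+00 -1.89287759e+00]
```

View pics/w1.png

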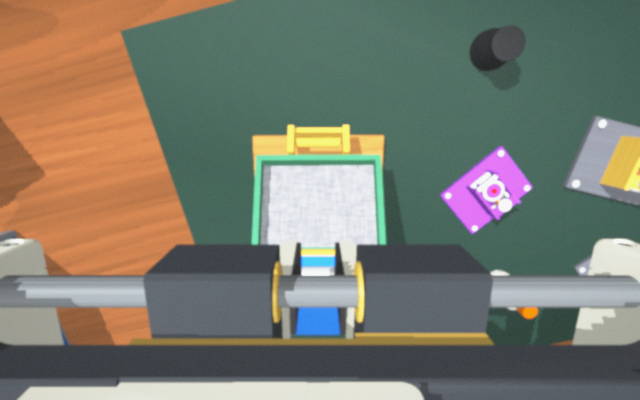

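Wrist view: the tray's green rim has its front edge along row 156 from column 257 to 384, so the tool is nearly aligned with the case. Grey pocket floor below it; lid is hidden behind the gripper.

```bash
cat >> h.py <<'E'
def wr(pos,rot):
    c=bot.calibration("wrist");T=c["tool_from_camera"];R=Ro.from_euler("xyz",rot).as_matrix()
    f=200/np.tan(np.radians(c["vertical_fov"]/2))
    v,u=np.mgrid[0:400,0:640];ray=np.stack([(u-c["cx"])/f,(v-c["cy"])/f,np.ones_like(u)],-1)
    return R@T[:3,3]*1+pos+0, ray@(R@T[:3,:3]).T   # origin, rays
E
python3 - <<'E'
from h import *
z=np.load("w1.npz");o,ray=wr(z["pos"],z["rot"]);d=z["d"];W=o+ray*d[...,None]
hsv=cv2.cvtColor(z["p"],cv2.COLOR_RGB2HSV)
w=W[175:235,275:365].reshape(-1,3);w=w[d[175:235,275:365].ravel()>0]
c0=w.mean(0);A=np.linalg.svd(w-c0,full_matrices=False)[2][2];A*=np.sign(A[2])
ya=np.arctan2(-A[1],-A[0]);print("tilt",np.degrees(np.arccos(A[2])),"yaw",np.degrees(ya),c0)
g=(hsv[...,0]>60)&(hsv[...,0]<90)&(hsv[...,1]>90)&(hsv[...,2]>90);g[:,:240]=0;g[:,400:]=0;g[245:]=0;g[:140]=0
print(g.sum())
n=Ro.from_euler("zy",[ya,-np.pi/6]).as_matrix()[:,2]
def onplane(u,v,h):
    r=np.array([np.interp(u,[int(u),int(u)+1],ray[v:v+1,int(u):int(u)+2,k][0]) for k in range(3)])
    return o+r*((c0-o)@n+h)/(r@n)
# left/right outer edges of green per row, front edge per column
L=[];Rr=[];F=[]
for v in range(170,236,3):
    c=np.flatnonzero(g[v]);L.append(onplane(c.min()-.5,v,16));Rr.append(onplane(c.max()+.5,v,16))
for u in range(270,372,3):
    c=np.flatnonzero(g[:200,u]);F.append(onplane(u,c.min(),16))
L,Rr,F=map(np.array,(L,Rr,F))
for nm,a in(("L",L),("R",Rr),("F",F)):
    vx,vy,x,y=cv2.fitLine(a[:,:2].astype(np.float32),cv2.DIST_HUBER,0,.01,.01).ravel();print(nm,"dir",np.degrees(np.arctan2(vy,vx)))
for yaw in (ya,np.radians(-13)):
    R=Ro.from_euler("zy",[yaw,-np.pi/6]).as_matrix()
    l,r,f=[(a-c0)@R for a in(L,Rr,F)]
    print("sides y",np.median(l[:,1]),np.median(r[:,1]),"front x",np.median(f[:,0]))
    P=c0+R@[np.median(f[:,0])+52,(np.median(l[:,1])+np.median(r[:,1]))/2,0];print("pocket",P,"front-edge z check depth rim",np.median((W[g]-c0)@R[:,2]))
# same with side view lid: use depth points of lid
W=np.load("sideW0.npy") if 0 else pts("side",np.load("side0.npz")["d"])
E
```

```text
tilt 30.028824002274597 yaw -13.092834440117338 [ 492.4623344  -202.82023882   52.68254487]
2385
L dir -13.065775
R dir -12.055201
F dir 77.62724
sides y -69.09951685204358 66.74548192232126 front x -48.38185175823267
pocket [ 495.28337992 -204.78627621   54.31127626] front-edge z check depth rim 10.70993570178698
sides y -69.08248042643578 66.74807869994237 front x -48.350684010767296
pocket [ 495.31434761 -204.77844188   54.32915546] front-edge z check depth rim 10.70993570178698
```

Run:
```python
from h import *
z=np.load("w1.npz");o,ray=wr(z["pos"],z["rot"])
hsv=cv2.cvtColor(z["p"],cv2.COLOR_RGB2HSV);s=hsv[...,1].astype(float)
print(hsv[200,244:272].tolist());print(hsv[146:172,300].tolist());print(hsv[200,370:394].tolist())
c0=np.array([492.46,-202.82,52.68]);R=Ro.from_euler("zy",[np.radians(-13),-np.pi/6]).as_matrix();n=R[:,2]
def pf(u,v,h):
    r=ray[v,u];return (o+r*((c0-o)@n+h)/(r@n)-c0)@R
m=(s<70).astype(np.uint8);m[:150]=0;m[242:]=0;m[:,:245]=0;m[:,395:]=0
lab=cv2.connectedComponents(m)[1];m=lab==lab[200,320]
l=[pf(np.flatnonzero(m[v]).min(),v,0)[1] for v in range(175,236,3)];r=[pf(np.flatnonzero(m[v]).max(),v,0)[1] for v in range(175,236,3)]
f=[pf(u,np.flatnonzero(m[:,u]).min(),0)[0] for u in range(280,362,3)]
print("floor sides",np.median(l),np.median(r),"front",np.median(f))
```

```text
[[79, 84, 103], [79, 86, 104], [80, 80, 102], [78, 86, 104], [77, 79, 106], [77, 87, 105], [79, 84, 103], [78, 86, 104], [76, 97, 121], [74, 116, 171], [75, 122, 216], [76, 120, 230], [77, 118, 232], [76, 118, 232], [76, 121, 227], [74, 126, 203], [75, 118, 154], [76, 75, 126], [83, 30, 137], [93, 15, 151], [113, 14, 164], [111, 15, 172], [107, 20, 176], [112, 16, 175], [111, 15, 175], [108, 16, 193], [109, 13, 223], [113, 9, 233]]
[[24, 153, 241], [20, 160, 221], [17, 154, 212], [16, 151, 209], [16, 153, 210], [16, 153, 210], [16, 149, 210], [19, 125, 198], [41, 80, 195], [69, 88, 222], [76, 114, 229], [76, 120, 230], [76, 121, 226], [75, 126, 211], [75, 125, 176], [75, 123, 147], [75, 119, 137], [74, 110, 139], [76, 74, 148], [86, 28, 180], [103, 14, 222], [110, 10, 234], [111, 7, 239], [105, 6, 240], [110, 6, 240], [107, 8, 237]]
[[109, 9, 234], [109, 9, 236], [109, 9, 234], [109, 9, 229], [96, 16, 219], [79, 45, 186], [75, 98, 170], [75, 124, 196], [75, 119, 221], [76, 120, 229], [76, 120, 229], [76, 119, 228], [75, 124, 220], [75, 122, 182], [76, 100, 127], [78, 83, 92], [79, 71, 79], [80, 72, 81], [80, 66, 81], [81, 74, 79], [80, 72, 82], [81, 74, 79], [81, 75, 78], [81, 69, 78]]
floor sides -63.23636781242358 58.22503621761902 front -44.86075699423337
```

```bash
python3 -m crank '[[[0,0.5,-4,4,0],[0,0.5,-4,8.6,0],[0,0.5,-4,8.6,0],[0,-0.5,-4,8.6,0],[0,-1.5,-4,8.6,0],[0,-2.3,-4,8.6,0],[0,-3.1,-4,8.6,0],[0,-3.8,-4,8.6,0],[0,-4.5,-4,8.6,0],[0,-5.1,-4,8.6,0]]]'
python3 - <<'E'
from h import *
p,d=bot.capture("side");cv2.imwrite("pics/s2.png",cv2.resize(p[20:220,260:500,::-1],None,fx=3,fy=3)[:600])
print(bot.get_obs()["tool_pos"],bot.get_obs()["contact_force"])
E
```

```text
time: 3.15
tool_pos: [510.8, -251.4, 160.6]
tcp_rot: [3.141, -0.002, 2.911]
contact_force: [-25.7, 5.0, 12.4]
grip_width: 0.3
finger_force: 12.9
[ 510.19921429 -251.31164883  160.53233109] [-3.08805023 -0.16560601  1.22275051]
```

View pics/s2.png

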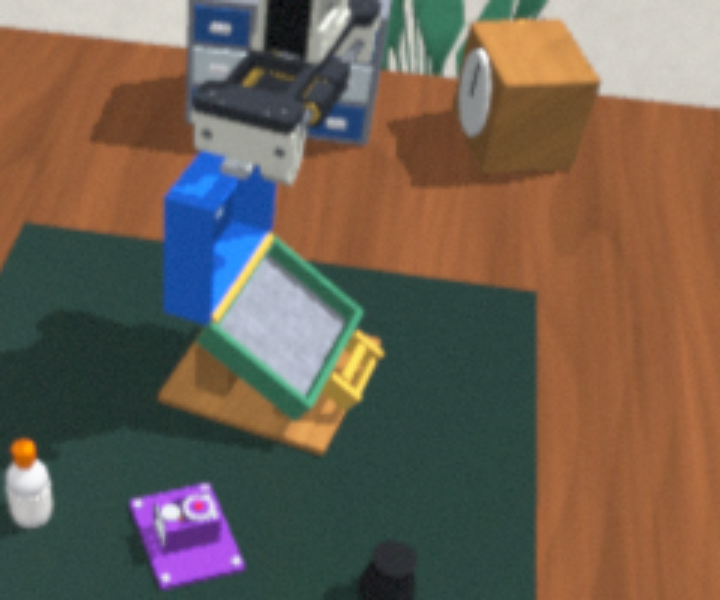

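Side crop: lid now stands upright at its stop (blue, at (215,240) in the crop), pocket open and clear. On to the movement.

```bash
python3 -m crank '[[[0,3,0,-2,0],[0,4,0,-6.5,0],[0,6,4,-9,0],[1,9,9,-9,5],[1,10.7,14,-9,13.8],[1,10.7,19,-8,13.8],[1,10.7,24,-8,13.8],[1,10.7,29,-7,13.8],[1,10.7,34,-7,13.8],[1,10.7,39,-7,13.8]]]'
python3 -m crank '[[[1,0.1,0.6,0,0],[1,0.1,0.6,0,0],[1,0.1,0.6,0,0],[1,0.1,0.6,0,0],[1,0.1,0.6,0,0],[1,0.1,0.6,0,0],[1,0.1,0.6,0,0],[1,0.1,0.6,0,0],[1,0.1,0.6,0,0],[1,0.1,0.6,0,0]]]'
python3 - <<'E'
from h import *
o=bot.get_obs();p,d=bot.capture("wrist");np.savez("w2.npz",p=p,d=d);cv2.imwrite("pics/w2.png",p[:,:,::-1])
O,ray=wr(o["tool_pos"],o["tcp_rot"]);W=O+ray*d[...,None]
m=(W[...,2]>34)&(W[...,2]<60)&(np.hypot(W[...,0]-535,W[...,1]-149)<50)&(d>0);m[250:]=0
r=cv2.minAreaRect(W[m][:,:2].astype(np.float32));print(o["tool_pos"],o["tcp_rot"],"frame",m.sum(),r,np.percentile(W[m][:,2],[5,50,95]))
m=(W[...,2]>5)&(W[...,2]<14)&(np.hypot(W[...,0]-535,W[...,1]-149)<75)&(d>0);m[245:]=0
print("plate",cv2.minAreaRect(W[m][:,:2].astype(np.float32)))
E
```

```text
time: 4.2
tool_pos: [492.5, 138.3, 230.8]
tcp_rot: [3.141, 0.0, 2.67]
contact_force: [1.8, -0.5, 0.1]
grip_width: 51.8
finger_force: 0.0
time: 5.2
tool_pos: [494.0, 141.9, 230.9]
tcp_rot: [3.141, 0.0, 2.67]
contact_force: [0.4, -0.2, -0.1]
grip_width: 91.6
finger_force: 0.0
[494.0162443  141.91975146 230.90014668] [3.14148332e+00 1.80948490e-05 2.66992289e+00] frame 1689 ((537.098388671875, 150.90020751953125), (39.747406005859375, 56.050987243652344), 63.29340362548828) [38.48410571 43.20701356 45.38815053]
plate ((536.7966918945312, 150.8251190185547), (112.15301513671875, 84.05685424804688), 63.72286605834961)
```

View pics/w2.png

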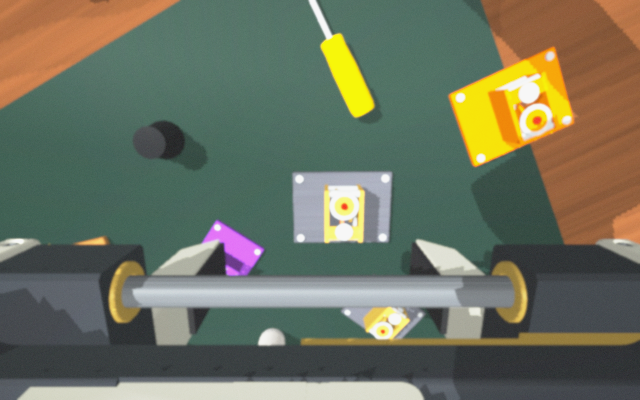

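Wrist view: target movement centred at (342,207), 84 x 112 mm plate confirmed, fingers will clear everything around it.

```bash
python3 -m crank '[[[1,-3.4,2.75,0,-0.5],[1,-3.4,2.75,5,-0.5],[1,-3.4,2.75,10,-0.5],[1,-3.4,2.75,15,-0.5],[1,-3.4,2.75,18,-0.5],[1,-3.4,2.75,20,-0.5],[1,-3.4,2.75,21,-0.5],[1,-3.4,2.75,21.8,-0.5],[1,-3.4,2.75,21.8,-0.5],[0,-3.4,2.75,21.8,-0.5]]]'
python3 -m crank '[[[0,0,0,0,0],[0,0,0,0,0],[0,0,0,0,0],[0,0,0,0,0],[0,0,0,0,0],[0,0,0,0,0],[0,0,0,0,0],[0,0,0,-1,0],[0,0,0,-3,0],[0,0,0,-6,0]]]'
```

```text
time: 6.25
tool_pos: [537.5, 151.1, 13.8]
tcp_rot: [3.141, 0.001, 2.679]
contact_force: [-0.3, -0.0, 0.3]
grip_width: 87.3
finger_force: 0.0
time: 7.25
tool_pos: [534.8, 150.7, 71.8]
tcp_rot: [-3.138, -0.005, 2.679]
contact_force: [0.8, 0.7, -5.6]
grip_width: 39.7
finger_force: 30.0
```

```bash
python3 -m crank '[[[0,0,0,-3,0],[0,-0.5,-2,-7,0],[0,-1.4,-5.5,-8,-2],[0,-2.5,-9.5,-8,-4],[0,-3.7,-14,-8,-7],[0,-4.9,-18.5,-8,-10],[0,-6.1,-23,-8,-13.7],[0,-7.3,-27.5,-8,-13.7],[0,-8.4,-31.5,-8,-13.7],[0,-9.2,-34.5,-8,-13.7]]]'
python3 - <<'E'
from h import *
for i in range(4): p,d=bot.capture("side")
o=bot.get_obs();T=o["tool_pos"];y=np.radians(-12.8);D=T-np.array([494.4,-205.2,54.1])
print(T,o["tcp_rot"],o["contact_force"],o["grip_width"],"s",D[0]*np.cos(y)+D[1]*np.sin(y),"t",-D[0]*np.sin(y)+D[1]*np.cos(y))
E
```

```text
time: 8.25
tool_pos: [463.7, -200.9, 152.7]
tcp_rot: [3.141, -0.001, 2.916]
contact_force: [1.0, 0.5, -6.3]
grip_width: 39.9
finger_force: 30.0
[ 464.23388413 -198.86291944  152.52397827] [ 3.14051278e+00 -1.64945490e-03  2.91581786e+00] [-4.41629010e-03 -4.72531315e-01 -5.97553023e+00] 39.68927264138188 s -30.820439086998736 t -0.5036576312779868
```

```bash
python3 -m crank '[[[0,-0.6,0,1,0],[0,-1.2,0,2,0],[0,-1.8,0,3,0],[0,-2.4,0,3.8,0],[0,-2.4,0,3.8,0],[0,-2.4,0,4,0],[0,-2.4,0,4.2,0],[0,-2.4,0,4.4,0],[0,-2.4,0,4.4,0],[0,-2.4,0,4.4,0]]]'
python3 -c "
from h import *
p,d=bot.capture('side');cv2.imwrite('pics/s3.png',cv2.resize(p[20:220,260:500,::-1],None,fx=3,fy=3))"
```

```text
time: 9.45
tool_pos: [488.4, -204.2, 109.1]
tcp_rot: [3.142, 0.0, 2.918]
contact_force: [-1.1, 0.5, -7.0]
grip_width: 39.7
finger_force: 30.0
```

View pics/s3.png

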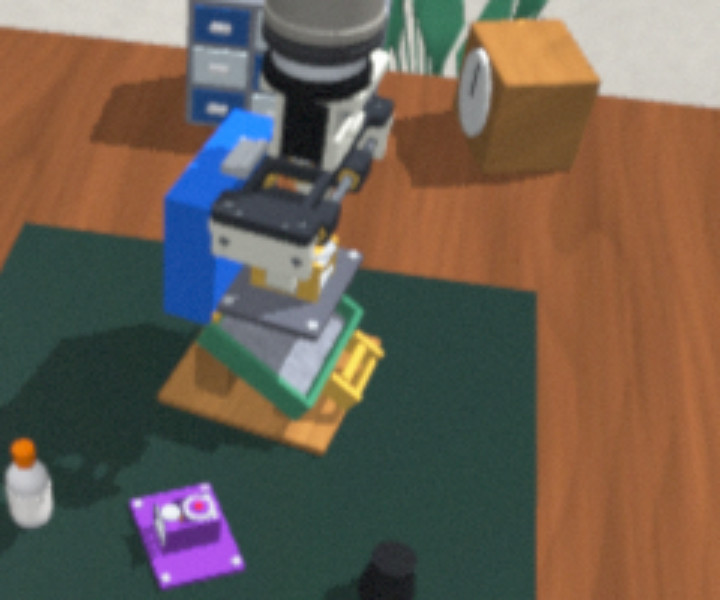

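Side crop: the plate hangs level just over the tray's upper rim (plate's far corner near (225,300)), gripper clear of the lid. Now press its far edge on the rim to tilt it in the grasp.

```bash
python3 -m crank '[[[0,0,0,0.1,0],[0,0,0,0.2,0],[0,0,0,0.3,0],[0,0,0,0.4,0],[0,0.05,0,0.5,0],[0,0.1,0,0.6,0],[0,0.15,0,0.7,0],[0,0.2,0,0.8,0],[0,0.25,0,0.9,0],[0,0.3,0,1,0]]]'
```

```text
time: 10.5
tool_pos: [485.4, -203.5, 98.9]
tcp_rot: [-3.142, 0.0, 2.918]
contact_force: [-2.3, 1.3, 3.4]
grip_width: 39.7
finger_force: 30.0
```

```bash
python3 -m crank '[[[0,0.05,0,0.1,0],[0,0.1,0,0.2,0],[0,0.15,0,0.3,0],[0,0.2,0,0.4,0],[0,0.25,0,0.5,0],[0,0.3,0,0.6,0],[0,0.34,0,0.7,0],[0,0.38,0,0.8,0],[0,0.42,0,0.9,0],[0,0.45,0,1,0]]]'
python3 -c "
from h import *
p,d=bot.capture('side');np.savez('s4.npz',p=p,d=d);cv2.imwrite('pics/s4.png',cv2.resize(p[60:180,300:420,::-1],None,fx=5,fy=5))"
```

```text
time: 11.5
tool_pos: [481.4, -202.5, 88.9]
tcp_rot: [-3.142, 0.001, 2.918]
contact_force: [-0.1, 0.8, 2.4]
grip_width: 39.7
finger_force: 30.0
```

View pics/s4.png

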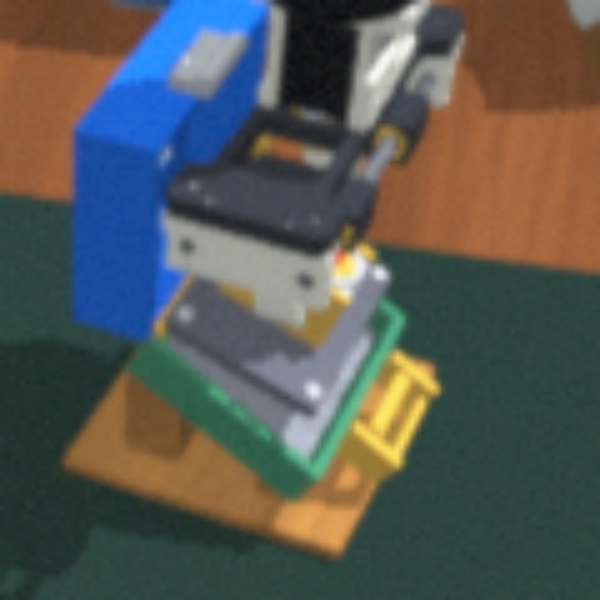

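Crop: the plate (steel, (240,350)) has pivoted in the grasp and is now nearly parallel to the tray. Measuring its tilt from depth.

```bash
cat > tilt.py <<'E'
from h import *
def tilt(p,d,c=None,cuts=((190,330),(310,385))):
    """tilt of the plate: plane through side-view depth between given crop pixels"""
    W=pts("side",d);P0=np.array([494.4,-205.2,54.1]);R=Ro.from_euler("zy",[np.radians(-12.8),-np.pi/6]).as_matrix()
    poly=np.array([[195,325],[225,305],[265,330],[330,362],[310,385]])/5+[300,60]
    m=np.zeros((400,640),np.uint8);cv2.fillPoly(m,[poly.round().astype(np.int32)],1)
    q=((W[(m>0)&(d>0)]-P0)@R)
    med=np.median(q[:,2]);q=q[abs(q[:,2]-med)<12]
    A=np.c_[q[:,:2],np.ones(len(q))];k=np.linalg.lstsq(A,q[:,2],rcond=None)[0]
    res=q[:,2]-A@k;print("n",len(q),"slopes deg x,y",np.degrees(np.arctan(k[:2])),"z at 0",k[2],"rms",res.std(),"x range",q[:,0].min(),q[:,0].max())
if __name__=="__main__":
    z=np.load("s4.npz");tilt(z["p"],z["d"])
E
python3 tilt.py
```

```text
n 175 slopes deg x,y [-10.46970465  -3.99033412] z at 0 28.11456425166035 rms 1.1419789688198616 x range -25.879905305468892 35.615292469007024
```

```bash
python3 -m crank '[[[0,0.03,0,0.1,0],[0,0.06,0,0.2,0],[0,0.09,0,0.3,0],[0,0.12,0,0.4,0],[0,0.15,0,0.5,0],[0,0.18,0,0.6,0],[0,0.21,0,0.7,0],[0,0.24,0,0.8,0],[0,0.26,0,0.85,0],[0,0.26,0,0.85,0]]]'
python3 -c "
from tilt import *
p,d=bot.capture('side');np.savez('s5.npz',p=p,d=d);cv2.imwrite('pics/s5.png',cv2.resize(p[60:180,300:420,::-1],None,fx=5,fy=5));tilt(p,d)"
```

```text
time: 12.55
tool_pos: [478.4, -201.9, 80.2]
tcp_rot: [3.142, -0.0, 2.918]
contact_force: [-0.2, 0.1, 1.4]
grip_width: 39.7
finger_force: 30.0
n 173 slopes deg x,y [-2.2555811  -6.47025074] z at 0 22.469424701475322 rms 2.0246812233115903 x range -28.187289041258285 35.271183436093075
```

View pics/s5.png

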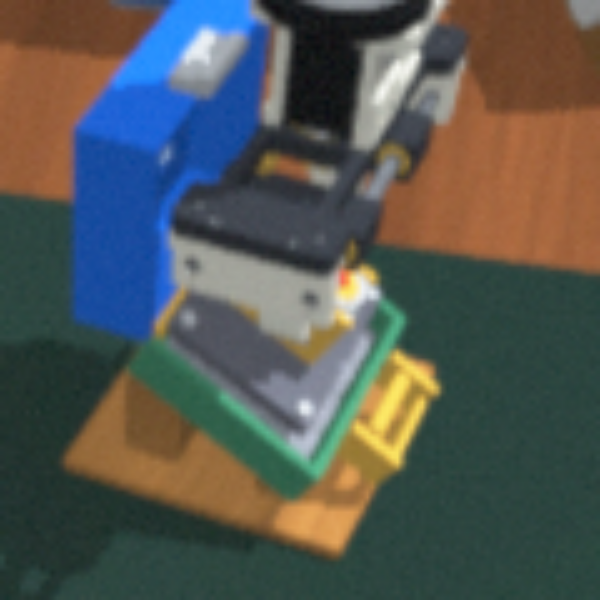

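Crop: plate nearly parallel to the tray (≈28°), upper edge still on the rim, ready to slide down into the pocket.

```bash
python3 -m crank '[[[0,0.15,0,0.0,0],[0,0.3,0,0.1,0],[0,0.45,0,0.2,0],[0,0.6,0,0.35,0],[0,0.5,0,0.52,0],[0,0.4,0,0.7,0],[0,0.3,0,0.87,0],[0,0.2,0,1.05,0],[0,0.15,0,1.13,0],[0,0.1,0,1.22,0]]]'
python3 -m crank '[[[0,-0.03,0,0.04,0],[0,-0.05,0,0.08,0],[0,-0.08,0,0.13,0],[0,-0.1,0,0.17,0],[0,-0.13,0,0.21,0],[0,-0.15,0,0.26,0],[0,-0.18,0,0.3,0],[0,-0.2,0,0.34,0],[0,-0.2,0,0.36,0],[0,-0.2,0,0.38,0]]]'
python3 -c "
from tilt import *
p,d=bot.capture('side');np.savez('s6.npz',p=p,d=d);cv2.imwrite('pics/s6.png',cv2.resize(p[60:180,300:420,::-1],None,fx=5,fy=5));tilt(p,d)"
```

```text
time: 13.6
tool_pos: [477.7, -201.7, 68.1]
tcp_rot: [3.141, -0.0, 2.918]
contact_force: [-0.5, 0.6, -6.2]
grip_width: 40.1
finger_force: 30.0
time: 14.6
tool_pos: [479.6, -202.1, 64.3]
tcp_rot: [3.141, -0.0, 2.918]
contact_force: [-0.0, 0.6, -7.1]
grip_width: 39.7
finger_force: 30.0
n 56 slopes deg x,y [-25.22454158  39.28393955] z at 0 -8.802902385267258 rms 3.597632412239722 x range -26.839885544844975 8.507183416140391
```

View pics/s6.png

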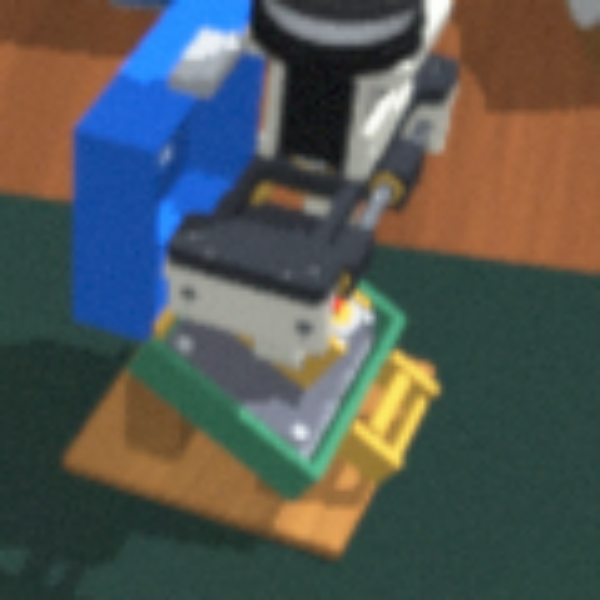

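Crop: the plate sits inside the green walls; no contact yet, so keep lowering slowly.

```bash
python3 -m crank '[[[0,-0.01,0,0.03,0],[0,-0.03,0,0.05,0],[0,-0.04,0,0.08,0],[0,-0.06,0,0.1,0],[0,-0.07,0,0.13,0],[0,-0.09,0,0.15,0],[0,-0.1,0,0.18,0],[0,-0.12,0,0.2,0],[0,-0.12,0,0.2,0],[0,-0.12,0,0.2,0]]]'
```

```text
time: 15.65
tool_pos: [480.3, -202.3, 62.9]
tcp_rot: [3.142, -0.001, 2.918]
contact_force: [-5.4, 1.7, 2.6]
grip_width: 39.7
finger_force: 30.0
```

```bash
python3 -m crank '[[[0,0,0,0.02,0],[0,0,0,0.04,0],[0,0,0,0.06,0],[0,0,0,0.08,0],[0,0,0,0.1,0],[0,0,0,0.12,0],[0,0,0,0.14,0],[0,0,0,0.14,0],[0,0,0,0.14,0],[0,0,0,0.14,0]]]'
```

```text
time: 16.65
tool_pos: [480.3, -202.2, 61.6]
tcp_rot: [3.142, -0.001, 2.918]
contact_force: [-6.2, 2.0, 2.8]
grip_width: 39.8
finger_force: 30.0
```

```bash
python3 -m crank '[[[0,0.0,0,0.02,0],[0,0,0,0.04,0],[0,0,0,0.06,0],[0,0,0,0.08,0],[0,0,0,0.1,0],[0,0,0,0.12,0],[0,0,0,0.14,0],[0,0,0,0.16,0],[0,0,0,0.16,0],[0,0,0,0.16,0]]]'
python3 - <<'E'
from h import *
p,d=bot.capture("side");W=pts("side",d);hsv=cv2.cvtColor(p,cv2.COLOR_RGB2HSV)
P0=np.array([494.4,-205.2,54.1]);R=Ro.from_euler("zy",[np.radians(-12.8),-np.pi/6]).as_matrix();q=(W-P0)@R
m=(d>0)&(abs(q[...,0])<40)&(abs(q[...,1])<54)&(abs(q[...,2]-7)<9)&(hsv[...,1]<60)
m=cv2.erode(m.astype(np.uint8),np.ones((3,3)))>0
a=q[m];A=np.c_[a[:,:2],np.ones(len(a))];k=np.linalg.lstsq(A,a[:,2],rcond=None)[0];print(len(a),np.degrees(k[:2]),k[2],(a[:,2]-A@k).std())
cv2.imwrite("pics/s7.png",cv2.resize(p[60:180,300:420,::-1],None,fx=5,fy=5))
E
```

```text
time: 17.65
tool_pos: [480.3, -202.2, 61.0]
tcp_rot: [-3.141, -0.0, 2.918]
contact_force: [-8.2, 2.6, 12.4]
grip_width: 39.6
finger_force: 30.0
102 [ 0.75757799 -4.50483836] 2.8735334190535196 1.0459751055769246
```

View pics/s7.png

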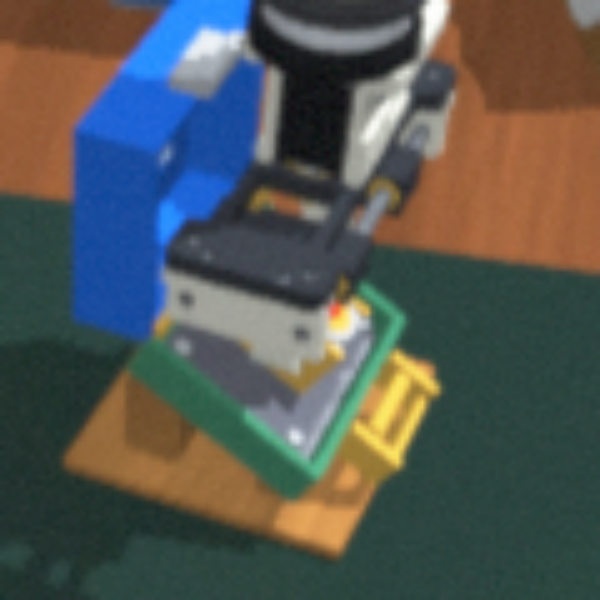

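Crop: plate lies flat on the pocket floor within the walls and the force has risen. Releasing.

```bash
python3 -m crank '[[[0.65,0,0,0,0],[0.65,0,0,0,0],[0.65,0,0,0,0],[0.65,0,0,0,0],[0.65,0,0,0,0],[0.65,0.3,0,-1,0],[0.65,0.5,0,-3,0],[0.65,1,0,-6,0],[0.65,1.5,0,-11,0],[0,1.5,0,-16,0]]]'
python3 - <<'E'
from h import *
for n in("side","top"):
    p,d=bot.capture(n);W=pts(n,d);hsv=cv2.cvtColor(p,cv2.COLOR_RGB2HSV)
    P0=np.array([494.4,-205.2,54.1]);R=Ro.from_euler("zy",[np.radians(-12.8),-np.pi/6]).as_matrix();q=(W-P0)@R
    m=(d>0)&(abs(q[...,0])<40)&(abs(q[...,1])<54)&(abs(q[...,2]-7)<9)&(hsv[...,1]<60)
    a=q[m];A=np.c_[a[:,:2],np.ones(len(a))];k=np.linalg.lstsq(A,a[:,2],rcond=None)[0];print(n,len(a),np.degrees(k[:2]),k[2],(a[:,2]-A@k).std())
    f=(d>0)&(abs(q[...,0])<45)&(abs(q[...,1])<54)&(q[...,2]>30)&(q[...,2]<50)
    if f.sum()>20: print(" frame",f.sum(),cv2.minAreaRect(q[f][:,:2].astype(np.float32)),np.median(q[f][:,2]))
    if n=="side":
        b=(hsv[...,0]>100)&(hsv[...,0]<125)&(hsv[...,1]>130)&(d>0)&(q[...,0]>30)&(q[...,0]<220)&(abs(q[...,1])<75)&(W[...,2]>60)
        h=(q[b]-[52,0,16]);print(" lid z max",W[b][:,2].max(),"x,y ranges",np.percentile(W[b],[2,98],0))
o=bot.get_obs();print(o["tool_pos"],o["contact_force"])
E
```

```text
time: 18.7
tool_pos: [464.9, -198.5, 220.8]
tcp_rot: [3.141, -0.002, 2.918]
contact_force: [0.6, -0.7, 0.1]
grip_width: 55.3
finger_force: 0.0
side 431 [ 0.73745605 -6.48284289] 4.514902820304559 1.7884918261533647
 frame 286 ((-0.3776817321777344, 5.338010787963867), (55.124427795410156, 44.099178314208984), 1.462415099143982) 37.31457687611454
 lid z max 362.89344354603617 x,y ranges [[ 518.38316242 -279.72851598   91.79348997]
 [ 580.54424656 -148.27761504  194.59358919]]
top 623 [ 0.79064919 -5.98381359] 8.385187197918027 1.5305376603017777
[ 468.78360712 -200.70044451  226.48986995] [ 0.16332979  0.16410785 -0.19107429]
```

```bash
cat > chk.py <<'E'
from h import *
o=bot.get_obs();p,d=bot.capture("wrist");cv2.imwrite("pics/w8.png",p[:,:,::-1]);np.savez("w8.npz",p=p,d=d)
O,ray=wr(o["tool_pos"],o["tcp_rot"]);W=O+ray*d[...,None];hsv=cv2.cvtColor(p,cv2.COLOR_RGB2HSV)
P0=np.array([494.4,-205.2,54.1]);R=Ro.from_euler("zy",[np.radians(-12.8),-np.pi/6]).as_matrix();q=(W-P0)@R
m=(d>0)&(q[...,0]<40)&(q[...,0]>-42)&(abs(q[...,1])<54)&(abs(q[...,2]-6)<10)&(hsv[...,1]<80);m[243:]=0
a=q[m]
for i in range(4):
    A=np.c_[a[:,:2],np.ones(len(a))];k=np.linalg.lstsq(A,a[:,2],rcond=None)[0];r=a[:,2]-A@k;a=a[abs(r)<2.5*r.std()]
print("plate",len(a),np.degrees(k[:2]),k[2],r.std(),a.min(0),a.max(0))
for lo,hi in((-54,-40),(-40,-25),(25,40),(40,54)):
    for x0,x1 in((-42,-25),(-25,-10),(-10,10)):
        s=m&(q[...,1]>lo)&(q[...,1]<hi)&(q[...,0]>x0)&(q[...,0]<x1)
        if s.sum()>5:print((lo,hi),(x0,x1),s.sum(),np.median(q[s][:,2]).round(1))
f=(d>0)&(abs(q[...,0])<45)&(abs(q[...,1])<54)&(q[...,2]>30)&(q[...,2]<55);f[243:]=0
if f.sum()>20:print("frame",cv2.minAreaRect(q[f][:,:2].astype(np.float32)),np.median(q[f],0))
E
python3 chk.py
```

```text
plate 4878 [ 0.80846508 -6.46617637] 7.434831229448195 0.6979317862802924 [-41.94931832 -53.97027166  -0.51041656] [34.04340313 53.98801469 15.14407105]
(-54, -40) (-42, -25) 192 12.7
(-54, -40) (-25, -10) 204 12.4
(-54, -40) (-10, 10) 279 12.7
(-40, -25) (-42, -25) 210 10.6
(-40, -25) (-25, -10) 220 10.9
(-40, -25) (-10, 10) 298 11.1
(25, 40) (-42, -25) 233 3.3
(25, 40) (-25, -10) 222 3.6
(25, 40) (-10, 10) 290 3.7
(40, 54) (-42, -25) 228 2.1
(40, 54) (-25, -10) 216 1.8
(40, 54) (-10, 10) 296 2.0
frame ((0.2896766662597656, 3.931659698486328), (56.131134033203125, 40.343109130859375), 1.8062429428100586) [ 0.83262578  4.6835927  41.6657361 ]
```

View pics/w8.png

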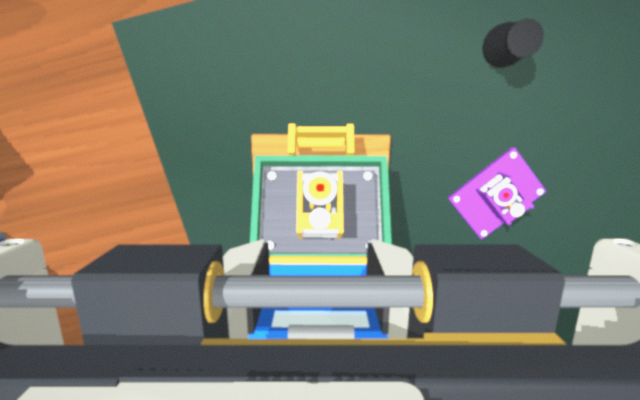

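Wrist view: movement sits inside the green walls (frame centred at (320,200), screws at (271,176), (367,176)), seemingly square; but depth suggests a sideways slope. Checking the depth against the rim and bench in the same picture.

Run:
```python
from h import *
P0=np.array([494.4,-205.2,54.1]);R=Ro.from_euler("zy",[np.radians(-12.8),-np.pi/6]).as_matrix()
o=bot.get_obs();print(o["tcp_rot"],o["tool_pos"])
def go(name,pos,rot):
    z=np.load(name);d=z["d"];p=z["p"];hsv=cv2.cvtColor(p,cv2.COLOR_RGB2HSV)
    O,ray=wr(pos,rot);W=O+ray*d[...,None];q=(W-P0)@R
    g=(hsv[...,0]>60)&(hsv[...,0]<90)&(hsv[...,1]>100)&(hsv[...,2]>150)&(d>0);g[243:]=0;g[:150]=0
    for lo,hi in((-80,-60),(60,80)):
        s=g&(q[...,1]>lo)&(q[...,1]<hi);print(name,"rim",(lo,hi),s.sum(),np.median(q[s],0).round(1))
    for u,v in((200,120),(300,60),(420,120),(420,220),(180,60)):
        print("  bench",(u,v),W[v-4:v+5,u-4:u+5].reshape(-1,3).mean(0).round(1))
    for x in (-30,0):
        print("  floor/plate profile",[(y,round(float(np.median(q[(abs(q[...,0]-x)<5)&(abs(q[...,1]-y)<3)&(d>0)][:,2])),1)) for y in(-50,-40,-30,30,40,50)])
z=np.load("w1.npz");go("w1.npz",z["pos"],z["rot"]);go("w8.npz",o["tool_pos"],o["tcp_rot"])
# screws: bright near-white blobs in w8
z=np.load("w8.npz");hsv=cv2.cvtColor(z["p"],cv2.COLOR_RGB2HSV)
m=((hsv[...,2]>225)&(hsv[...,1]<40)).astype(np.uint8);m[:160]=0;m[252:]=0;m[:,:255]=0;m[:,385:]=0
n,l,s,c=cv2.connectedComponentsWithStats(m);print([(c[i].round(1).tolist(),int(s[i,4]),[round(float(x),1) for x in [np.median(z["d"][l==i])]]) for i in range(1,n) if s[i,4]>8])
```

```text
[-3.13898621  0.00784402  2.91779221] [ 467.51524594 -199.92456799  223.09001132]
w1.npz rim (-80, -60) 277 [ -5.2 -61.7  22.4]
w1.npz rim (60, 80) 617 [-3.7 64.2  7.9]
  bench (200, 120) [ 378.2 -313.9    6.4]
  bench (300, 60) [ 343.1 -189.3    6.4]
  bench (420, 120) [435.2 -71.5   1.4]
  bench (420, 220) [551.7 -90.9   6.5]
  bench (180, 60) [ 313.5 -315.1    6.5]
  floor/plate profile [(-50, 5.1), (-40, 3.9), (-30, 3.1), (30, -4.0), (40, -5.0), (50, -6.1)]
  floor/plate profile [(-50, 5.8), (-40, 4.5), (-30, 3.3), (30, -3.5), (40, -4.6), (50, -5.8)]
w8.npz rim (-80, -60) 256 [-12.  -61.5  20.3]
w8.npz rim (60, 80) 666 [-12.8  64.5   6. ]
  bench (200, 120) [ 378.9 -310.9   -1.7]
  bench (300, 60) [ 344.5 -191.2   -1.4]
  bench (420, 120) [431.7 -79.   -1.5]
  bench (420, 220) [544.4 -95.2  -2. ]
  bench (180, 60) [ 316.8 -312.3   -1.9]
  floor/plate profile [(-50, 10.9), (-40, 9.7), (-30, 8.6), (30, 1.8), (40, 0.9), (50, -0.3)]
  floor/plate profile [(-50, 11.0), (-40, 9.9), (-30, 9.1), (30, 2.4), (40, 0.9), (50, -0.0)]
[([280.9, 168.3], 42, [355.7]), ([330.3, 168.3], 150, [355.6]), ([371.3, 168.9], 35, [355.3]), ([271.3, 175.2], 61, [344.0]), ([367.3, 175.3], 62, [344.0]), ([319.5, 186.2], 562, [307.6]), ([320.1, 223.4], 597, [299.8]), ([333.2, 210.9], 13, [308.7]), ([379.1, 244.1], 127, [160.7]), ([257.4, 245.4], 56, [160.4]), ([270.6, 244.7], 40, [327.4])]
```

The slope was my own axis-convention slip (the empty floor shows the same); re-measuring with the right frame, arm at rest.

Run:
```python
from h import *
bot.capture("wrist");o=bot.get_obs();p,d=bot.capture("wrist")
O,ray=wr(o["tool_pos"],o["tcp_rot"]);W=O+ray*d[...,None];hsv=cv2.cvtColor(p,cv2.COLOR_RGB2HSV)
print(o["tool_pos"],o["tcp_rot"],"bench",W[110:130,190:210,2].mean(),W[110:130,410:430,2].mean())
R=Ro.from_euler("ZY",[np.radians(-12.8),-np.pi/6]).as_matrix()
g=(hsv[...,0]>60)&(hsv[...,0]<90)&(hsv[...,1]>90)&(hsv[...,2]>110)&(d>0);g[243:]=0;g[:140]=0;g[:,:240]=0;g[:,400:]=0
P0=np.array([494.4,-205.2,50.]);q=(W-P0)@R
rim=g&(abs(q[...,2]-16)<8)
for lo,hi in((-80,-60),(60,80)):
    s=rim&(q[...,1]>lo)&(q[...,1]<hi);print("rim",s.sum(),np.median(q[s],0).round(1),q[s][:,1].min(),q[s][:,1].max())
s=rim&(abs(q[...,1])<50)&(q[...,0]<-35);print("front rim",s.sum(),np.percentile(q[s],[5,50,95],0).round(1))
m=(d>0)&(abs(q[...,0])<38)&(abs(q[...,1])<52)&(abs(q[...,2]-8)<7)&(hsv[...,1]<80);m[243:]=0
a=q[m]
for i in range(4):
    A=np.c_[a[:,:2],np.ones(len(a))];k=np.linalg.lstsq(A,a[:,2],rcond=None)[0];r=a[:,2]-A@k;a=a[abs(r)<2.5*r.std()]
print("plate",len(a),np.degrees(k[:2]),k[2],r.std())
f=(d>0)&(abs(q[...,0])<45)&(abs(q[...,1])<54)&(q[...,2]>32)&(q[...,2]<55);f[243:]=0
print("frame",cv2.minAreaRect(q[f][:,:2].astype(np.float32)),np.median(q[f],0))
```

```text
[ 466.37453563 -199.23153645  220.6677757 ] [-3.14060623  0.00317339  2.91775597] bench 2.338272101055533 2.3817960529936517
rim 444 [ -5.6 -62.7  19.1] -65.6497428906368 -60.008292892321165
rim 615 [-7.7 62.6 18.6] 60.06514727623351 66.67600401747795
front rim 842 [[-49.8 -44.6   9.8]
 [-46.1  -0.7  18.3]
 [-45.2  45.   19.8]]
plate 3909 [-0.09143983 -0.11109979] 10.982570263458111 0.6755715331059756
frame ((2.878326416015625, -0.34313392639160156), (40.045413970947266, 56.032814025878906), 89.89305114746094) [ 3.32600723 -0.21434877 45.32088341]
```

Plate is parallel to the rim (within 0.2°), 8 mm above the floor level and centred. Now behind the lid.

```bash
python3 -m crank '[[[0,0,0,-1.5,0],[0,-3,0,-1.6,0],[0,-7,0,-1.6,0],[0,-11,0,-1.6,0],[0,-14.4,0,-1.6,0],[0,-14.4,0,0,0],[0,-14.4,0,3,0],[0,-14.4,0,5.5,0],[0,-14.4,0,5.5,0],[0,-14.4,0,5.5,0]]]'
python3 -m crank '[[[0,1.2,0,0,0],[0,2.4,0,0,0],[0,3.2,0,0,0],[0,4,0,0,0],[0,4.8,0,0,0],[0,5.6,0,0,0],[0,6.4,0,0,0],[0,7.2,0,-0.4,0],[0,8,0,-0.7,0],[0,8,0,-0.7,0]]]'
python3 -c "
from h import *
p,d=bot.capture('side');cv2.imwrite('pics/s9.png',cv2.resize(p[40:200,280:480,::-1],None,fx=3,fy=3))"
```

```text
time: 19.95
tool_pos: [606.1, -230.8, 163.1]
tcp_rot: [3.141, -0.003, 2.918]
contact_force: [1.6, 0.4, 0.5]
grip_width: 0.6
finger_force: 0.0
time: 20.95
tool_pos: [527.1, -212.8, 171.1]
tcp_rot: [3.141, -0.002, 2.918]
contact_force: [0.2, 1.1, 0.3]
grip_width: 0.7
finger_force: 0.0
```

```bash
cat > lid.py <<'E'
from h import *
def lid():
    """lid angle: plane fit to the blue outer-side skirt edge -> use extreme points in the s-z plane"""
    p,d=bot.capture("side");W=pts("side",d);hsv=cv2.cvtColor(p,cv2.COLOR_RGB2HSV);y=np.radians(-12.8)
    D=W-np.array([494.4,-205.2,0]);s=D[...,0]*np.cos(y)+D[...,1]*np.sin(y);t=-D[...,0]*np.sin(y)+D[...,1]*np.cos(y);z=W[...,2]
    b=(hsv[...,0]>100)&(hsv[...,0]<125)&(hsv[...,1]>130)&(d>0)&(abs(s)<130)&(t>56)&(t<76)&(z>40)&(z<230)
    a=np.c_[s[b],z[b]].astype(np.float32);r=cv2.minAreaRect(a);print("skirt +t side",b.sum(),"rect",r,"s",np.percentile(a[:,0],[2,98]),"z",np.percentile(a[:,1],[2,98]))
if __name__=="__main__":lid()
E
python3 lid.py
```

```text
skirt +t side 725 rect ((18.75213623046875, 143.2215118408203), (40.65943908691406, 105.98776245117188), 40.2768440246582) s [-24.18511192  59.66962128] z [101.300354   191.09847351]
```

```bash
python3 -m crank '[[[0,1.5,0,-0.4,0],[0,2.6,0,0,0],[0,3.6,0,0.5,0],[0,4.4,0,1.2,0],[0,5.3,0,2.1,0],[0,6.4,0,3,0],[0,7.6,0,4,0],[0,8.4,0,4.9,0],[0,9.2,0,5.8,0],[0,9.6,0,6.3,0]]]'; python3 lid.py
```

```text
time: 22.05
tool_pos: [434.0, -191.5, 107.2]
tcp_rot: [3.141, -0.002, 2.918]
contact_force: [-1.6, -0.1, -0.1]
grip_width: 0.4
finger_force: 0.1
skirt +t side 738 rect ((-33.49306869506836, 139.84817504882812), (102.7979507446289, 141.8089141845703), 19.38550567626953) s [-67.78524658  28.93320053] z [ 67.69982803 125.60074036]
```

```bash
python3 -m crank '[[[0,0,0,0.2,0],[0,0,0,0.4,0],[0,0,0,0.6,0],[0,0,0,0.8,0],[0,0,0,1,0],[0,0,0,1.2,0],[0,0,0,1.4,0],[0,0,0,1.6,0],[0,0,0,1.7,0],[0,0,0,1.8,0]]]'
```

```text
time: 23.1
tool_pos: [435.0, -191.9, 90.0]
tcp_rot: [3.141, 0.0, 2.918]
contact_force: [-0.1, -0.5, -0.4]
grip_width: 0.1
finger_force: 0.0
```

```bash
python3 -m crank '[[[0,0,0,0.1,0],[0,0,0,0.2,0],[0,0,0,0.3,0],[0,0,0,0.35,0],[0,0,0,0.4,0],[0,0,0,0.45,0],[0,0,0,0.5,0],[0,0,0,0.55,0],[0,0,0,0.6,0],[0,0,0,0.6,0]]]'; python3 lid.py
```

```text
time: 24.1
tool_pos: [435.7, -192.2, 86.4]
tcp_rot: [-3.141, 0.003, 2.918]
contact_force: [-5.0, 4.2, 22.0]
grip_width: 0.5
finger_force: 11.3
skirt +t side 704 rect ((-17.174774169921875, 81.90670013427734), (101.77186584472656, 44.207218170166016), 30.17116928100586) s [-65.20326965  28.3799353 ] z [ 48.24519348 119.77694031]
```

```bash
python3 -m crank '[[[0,0,0,-0.3,0],[0,0,0,-1,0],[0,0,0,-3,0],[0,0,0,-7,0],[0,0,0,-12,0],[0,0,0,-15,0],[0,0,0,-15,0],[0,0,0,-15,0],[0,0,0,-15,0],[0,0,0,-15,0]]]'; python3 lid.py
python3 - <<'E'
from h import *
p,d=bot.capture("top");W=pts("top",d);hsv=cv2.cvtColor(p,cv2.COLOR_RGB2HSV)
R=Ro.from_euler("ZY",[np.radians(-12.8),-np.pi/6]).as_matrix();q=(W-[495.4,-205.4,51.5])@R
m=(d>0)&(hsv[...,0]>100)&(hsv[...,0]<125)&(hsv[...,1]>130)&(abs(q[...,0])<50)&(abs(q[...,1])<60)&(abs(q[...,2]-56)<15)
a=q[m]
for i in range(3):
    A=np.c_[a[:,:2],np.ones(len(a))];k=np.linalg.lstsq(A,a[:,2],rcond=None)[0];r=a[:,2]-A@k;a=a[abs(r)<2.5*r.std()]
print("lid face",len(a),"slope rad",k[:2],"height",k[2],r.std())
v,u=np.mgrid[0:400,0:640];z0=np.load("top0.npz");W0=pts("top",z0["d"]);h0=cv2.cvtColor(z0["p"],cv2.COLOR_RGB2HSV)
for nm,w,h,dd in(("before",W0,h0,z0["d"]),("after",W,hsv,d)):
    print(nm,[np.median(w[x&(dd>0)],0).round() for x in((h[...,0]<15)&(h[...,1]>120)&(np.hypot(u-353,v-148)<12),(np.hypot(u-342,v-284)<12)&(w[...,2]>20),(h[...,0]>22)&(h[...,0]<32)&(h[...,1]>180)&(np.hypot(u-241,v-270)<30))])
E
```

```text
time: 25.15
tool_pos: [434.3, -191.6, 232.7]
tcp_rot: [3.14, -0.003, 2.918]
contact_force: [-0.2, -0.3, -0.0]
grip_width: 0.3
finger_force: 0.0
skirt +t side 710 rect ((-17.00402069091797, 82.28094482421875), (101.92029571533203, 44.95579147338867), 31.49761199951172) s [-65.24312378  28.64194519] z [ 48.26424103 119.66463577]
lid face 1278 slope rad [-0.00180696 -0.00305309] height 59.37166701028386 1.3938209725654487
before [array([666., -13.,  47.]), array([379.,  11.,  43.]), array([nan, nan, nan])]
after [array([655.,  -9.,  76.]), array([379.,  11.,  43.]), array([nan, nan, nan])]
  return _methods._mean(a, axis=axis, dtype=dtype,
  ret = um.true_divide(
```

```bash
python3 -c "
from plant import bot
print(bot.close_job())"
```

```text
the job is handed in; nothing more can be done
None
```

The job is handed in, though no verdict came back: before that I measured the movement flat in the pocket and the lid fully shut and staying shut (slope 0.002 rad), the loupe was unmoved and the arm never went near the bottle or screwdriver (whose after-positions I did not confirm), and I viewed 11 pictures, one over the limit of 10.

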